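Fold the tea-towel airer flat

ROBOT

A 6-joint arm with a two-finger parallel gripper is mounted at the origin on a cart in front of the work surface, level with it; the furniture and walls round the work are solid. World frame = base frame: x ahead of the robot, y to its left, z up, the work surface at z = 0. Lengths are in m, angles in rad, forces in N, time in s.
With the tool pointing down it reaches from about 0.35 to 0.775 m from the base axis. Payload 7.3 kg.
Tool frame: the origin (TCP) lies at the centre of the arm's flange, where the gripper is bolted on; the fingertips stand 178 mm ahead of it and the grasp point (between the pads) lies 159 mm ahead of it; z points along the fingers, y is the line along which they close (so a half turn about z gives the same grasp; the last joint's range is limited). The gripper opens to 92 mm and grips with 3 to 60 N. Pads are 19 mm wide; open, the fingers measure 130 mm over their backs; the gripper's body (75 mm by 190 mm) begins 47 mm behind the grasp point.
Start: joints at [-1.351, 0.342, 1.524, -0, 1.275, -0.146], TCP at [0.188, -0.49, 0.405] pointing down, gripper open.
Joint ranges: [-2.53, 2.53], [-0.77, 2.02], [0.04, 2.7], [-1, 4.14], [0.28, 2.66], [-3.11, 3.11]. Speed limits (rad/s): [2.57, 2.57, 3.14, 3.14, 3.14, 3.14].

INTERFACE

Orientations are given as [roll, pitch, yaw] about the fixed x, y, z axes, in that order (R = Rz(yaw) Ry(pitch) Rx(roll)).
In Python, from cell import telemetry, vision, ticket gives the robot as it stands.
- The arm moves only by the shell command python3 -m crank 'ROWS' [FORCE]. ROWS is JSON, a list of rows, each a list of 5 numbers: the gripper command: -1 is shut, 1 is fully open, values between are in proportion, then the shift along the tool's x, y, z in mm, then the turn about the tool's z in rad. In form: [[fingers, dx, dy, dz, roll], ...]. A call has 1 to 12 rows; each row is the pose to reach, as a shift and turn from the pose commanded when the call began, along the tool's axes at that moment; what a row does not reach only later rows make up. A row lasts 1/12 s, in which the tool goes at most 41.7 mm and 7.16 degrees, less where a joint would pass 70% of its speed; a pose out of reach is approached as far as the arm can. A call with a gripper value outside its range is refused whole. The fingers move at their own pace and stop on an object; FORCE is the grip in N (left out, the last holds). Time passes only in rows, so rows that repeat a pose let the fingers close. It gives the time, the measured TCP pose, the force, the opening and the grip force at its end, in the units of the state.
- telemetry.observe(): the state, without advancing time (a new reading comes with each control period).
- vision.read_camera(name): name is "scene" or "top"; returns (picture, depth): 420x560x3 uint8, red, green, blue; 420x560 float32, m along the optical axis (not along the pixel's ray), 0 where there is no reading.
- vision.get_calibration(name): a dict with "camera_matrix" (3x3 intrinsics, pixels), "dist" ([k1, k2, p1, p2, k3] as OpenCV has them; the pictures are not rectified), "rvec" (rotation vector, rad) and "tvec" (3), from world to camera coordinates, as OpenCV has them. Camera axes: x right, y down, z forward; pixel columns grow to the right and rows downward; lengths in m; the calibration is good to about 2 mm. A picture is of the moment at which its call begins. get_calibration takes no time and is no camera call.
- ticket.hand_in(): hands the job in; it is judged then, once.
The state is a dict: "time": time; "qpos": joint angles; "qvel": joint speeds; "joint_efforts": joint torques, N m; "tool_pos": TCP position; "tool_rot": TCP orientation; "contact_force": force on the tool from outside, world axes, zero at the start; "torque": the same for the moment, N m; "opening": finger opening in m; "grip_force": force on a finger pad.
Only numpy, scipy, OpenCV 4.12 (cv2) and the standard library are available. Lean on these libraries where they do the work, as an engineer would, in place of code of your own. Each camera call takes 0.05 s, during which the arm holds its last target. There are 200 camera calls.

TASK

Fold the wooden tea-towel airer away: first fold the end frame back against the middle frame until it snaps fully home under the middle frame's spring catch, then swing the two together against the fixed back frame until the middle frame snaps fully home under the catch there. Feel for each snap and press no harder once a frame is home, and leave the jars and the mill round it standing where they are.

Things in the scene. Friction and masses are not known exactly. Their poses are not given: they have to be found in the camera images.
- airer: wooden table airer: three upright frames of 12 mm round dowels joined by upright hinges. Back frame and foot board (85 x 235 x 14 mm) are fixed. Origin: on the worktop at the hinged end of the back frame, on its centre plane; the back frame runs 205 mm along -y from there, top 128 mm high; x points away from the robot, z up; the other frames fold against its -x side
- middle_hinge (a point): point on the upright hinge axis joining the middle frame to the back frame, 150 mm above the worktop (14 mm along -x from the airer's origin). Axes as the airer's
- middle_fold (a joint): angle of the middle frame from the back frame: 0 = flat and home, grows as it swings open (clockwise from above) to a firm stop beyond where it starts. 0.08 Nm friction, stays where left. From about 0.2 on it must be pushed past the spring ball of the back frame's catch (about 6 N at middle_rail); then it snaps home
- middle_rail (a point): top of the middle frame's top rail, 145 mm from the middle hinge; rail 12 mm thick, frame 172 mm long and 24 to 150 mm high, its centre plane 14 mm to -x of the hinge axis. Its own +y points along the rail to the middle hinge; the -x side is the outer face; push it towards +x to fold. With the joint at 0 its axes are the airer's
- end_hinge (a point): point on the upright hinge axis joining the end frame to the free end of the middle frame, 138 mm above the worktop; it moves with the middle frame and has its axes: 178 mm along -y from the middle hinge, 7 mm to -x of it
- end_fold (a joint): angle of the end frame from the middle frame: 0 = flat against its inner (+x) side and home, grows as it opens (clockwise from above). 0.03 Nm friction. From about 0.3 on it must be pushed past the spring ball of the middle frame's catch (about 10 N at end_rail); then it snaps home. Pressing it also drives the middle frame open, up to its stop. Folds only while the middle frame is open
- end_rail (a point): top of the end frame's top rail, 100 mm from the end hinge; rail 12 mm thick, frame 150 mm long and 24 to 138 mm high, centre plane 7 mm to its +x of the hinge axis. Its own +y points along the rail to its free end; the face on its +x side is the one to push, towards -x, to fold. With both joints at 0 its axes are the airer's
- back_catch (a point): spring ball catch of the back frame: a 14 mm wide steel bracket that reaches 45 mm to -x over the place of the middle rail, 95 mm from the middle hinge, its top 170 mm above the worktop; this point is at the ball. Its axes are the airer's
- middle_catch (a point): spring ball catch of the middle frame: a 14 mm wide steel bracket on its top rail, 122 mm from the middle hinge, reaching 31 mm to the inner side, its top 158 mm above the worktop; this point is at the ball. It moves with the middle frame
- middle: the middle frame with all it carries; origin on the middle hinge axis at worktop height, axes as at middle_rail
- end: the end frame; origin on the end hinge axis at worktop height, axes as at end_rail
- spice_jar: small glass spice jar with a yellow cap, 42 x 42 x 96 mm, standing beside the free end of the back frame; origin under its centre; leave it
- pepper_mill: small light wooden mill, 29 x 29 x 97 mm, standing behind the back frame; origin under its centre; leave it
- honey_jar: honey jar with a white lid, 58 x 62 x 99 mm, standing behind the back frame; origin under its centre; leave it
Things that resemble listed ones, but are neither listed nor needed, are in the scene too. Leave any blue or turquoise look-alike of the honey_jar alone.

How it is judged:
On the way:
1. the end frame is snapped home against the middle frame while the middle frame still stands open (value of joint end_fold below 0.06 rad and value of joint middle_fold above 1 rad), for 0.2 s.
At the end, for the whole second after the job is handed in: The end frame lies home against the middle frame (within 0.06 rad) and the middle frame home against the back frame (within 0.05 rad), both held by their catches and at rest; the jars and the mill still stand upright (value of joint end_fold below 0.06 rad and value of joint middle_fold below 0.05 rad and velocity of joint each of end_fold, middle_fold below 0.05 rad/s and angle between each of spice_jar, pepper_mill, honey_jar's own z axis and vertical below 0.15 rad); the robot touches nothing.
It fails at once if a jar or the mill is shifted by more than 3 cm or knocked over (distance of any of spice_jar, pepper_mill, honey_jar from where it was at the start of the episode above 0.03 m or angle between any of spice_jar, pepper_mill, honey_jar's own z axis and vertical above 0.5 rad).
It fails at once if the end frame is forced: once it is home the fingers still press on it with more than 50 N (value of joint end_fold below 0.05 rad and value of joint middle_fold above 1 rad and contact force between the fingers and end above 50 N).
It fails at once if the middle frame is forced: once it is home the fingers still press on it with more than 50 N (value of joint middle_fold below 0.05 rad and contact force between the fingers and middle above 50 N).
It also fails if it takes over 51 s, if anything falls off the work surface, if the arm or the gripper's body presses on something with over 40 N, if the wrist force passes 120 N, or if a joint passes its speed limit or range.

## Working session

There is one attempt and no reset: what is moved stays moved. The work goes in short steps, Python scripts to look and compute and a shell command to move; the robot and the scene stay as the last step left them, time stands still between calls to the robot, and variables do not carry over. Pictures are saved under pics/ and viewed, at most 10 in all, crops included, and the job is handed in when it is done.

```bash
mkdir -p pics; ls; cat > h.py <<'E'
import numpy as np, cv2
from cell import telemetry, vision, ticket
def world(name,depth):
    c=vision.get_calibration(name);K=np.array(c["camera_matrix"]);d=np.array(c["dist"])
    h,w=depth.shape;u,v=np.meshgrid(np.arange(w),np.arange(h))
    p=cv2.undistortPoints(np.stack([u,v],-1).reshape(-1,1,2).astype(float),K,d).reshape(h,w,2)
    P=np.dstack([p*depth[...,None],depth]);R=cv2.Rodrigues(np.array(c["rvec"]))[0]
    W=(P-np.array(c["tvec"]).ravel())@R; W[depth==0]=np.nan
    return W
E
python3 - <<'E'
from h import *
s=telemetry.observe();print(s)
for n in("scene","top"):
    p,d=vision.read_camera(n);np.savez(n+"0.npz",p=p,d=d);cv2.imwrite(f"pics/{n}0.png",p[...,::-1])
E
```

```text
pics
{'time': 0.0, 'qpos': array([-1.35102403e+00,  3.42703717e-01,  1.52502428e+00, -1.71853103e-05,
        1.27541898e+00, -1.46044865e-01]), 'qvel': array([ 0.00100287, -0.00038917, -0.00020738,  0.00039224, -0.0009175 ,
        0.00077919]), 'joint_efforts': array([-2.00784125e-03, -4.31250823e+01, -2.44222015e+01,  7.15545123e-02,
        5.58232516e-02, -1.10853248e-04]), 'tool_pos': array([ 0.18776394, -0.49012089,  0.40405209]), 'tool_rot': array([-3.14005248e+00, -2.09937476e-04,  3.65822014e-01]), 'contact_force': array([-0.11516499, -0.01323314, -0.31847668]), 'torque': array([-0.01347211,  0.00477829, -0.04104087]), 'grip_force': 0.0, 'opening': 0.09152802737234363}
```

View pics/scene0.png

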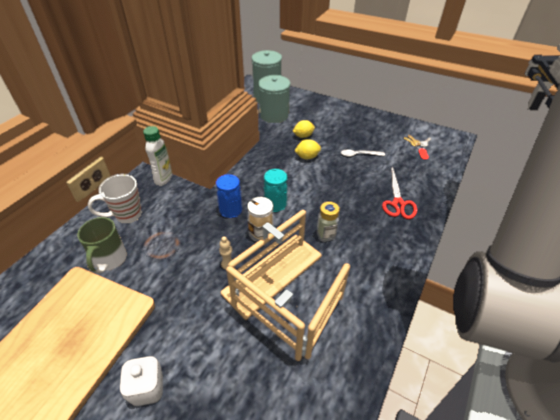

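View pics/top0.png

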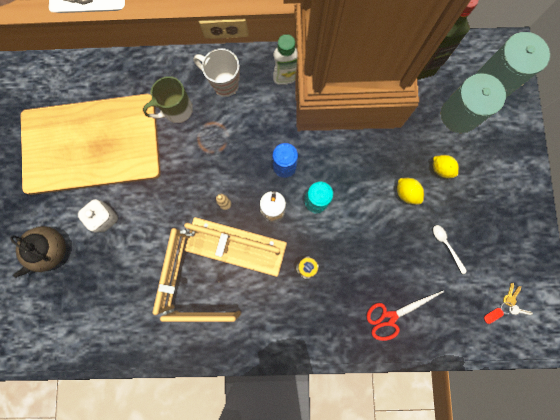

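The top view shows the airer: back frame from (185,228) to (283,260), middle frame from (178,232) to (160,312), and end frame from (163,317) to (235,318). The spice jar is at (308,267), the mill at (223,202) and the honey jar at (272,205). Next I'll measure them.

```bash
python3 - <<'E'
from h import *
z=np.load("top0.npz");W=world("top",z["d"]);p=z["p"]
for u,v in [(185,228),(308,267),(223,200),(272,204),(165,290),(200,318),(222,244),(320,193)]: print((u,v),W[v,u].round(3))
roi=np.zeros(z["d"].shape,bool);roi[215:330,145:300]=1
def line(m,t):
    P=W[m];c=np.median(P[:,:2],0)
    vx,vy,x0,y0=cv2.fitLine(P[:,:2].astype(np.float32),cv2.DIST_HUBER,0,.001,.001).ravel()
    s=(P[:,:2]-[x0,y0])@[vx,vy];print(t,len(P),"dir",vx,vy,"ends",[(round(x0+vx*k,4),round(y0+vy*k,4)) for k in np.percentile(s,[0.5,99.5])],"z",np.percentile(P[:,2],[5,50,95]).round(3))
v,u=np.mgrid[:420,:560]
Z=W[...,2]
line(roi&(Z>.145)&(Z<.153)&(u<190)&(v>228),"middle")
line(roi&(Z>.130)&(Z<.142)&(v>308)&(u>165),"end")
line(roi&(Z>.118)&(Z<.132)&(u>195)&(v<290),"back")
line(roi&(Z>.008)&(Z<.02)&(u>185)&(v<290),"board")
# brackets
m=roi&(Z>.153); print("high",[(int(a),int(b),W[b,a].round(3).tolist()) for b,a in np.argwhere(m)][::12])
E
```

```text
(185, 228) [0.614 0.128 0.123]
(308, 267) [ 0.524 -0.134  0.096]
(223, 200) [0.681 0.052 0.079]
(272, 204) [ 0.665 -0.06   0.096]
(165, 290) [0.486 0.159 0.155]
(200, 318) [0.427 0.092 0.137]
(222, 244) [0.574 0.042 0.169]
(320, 193) [ 0.687 -0.167  0.097]
middle 418 dir 0.980772 -0.19515704 ends [(np.float64(0.4404), np.float64(0.1805)), (np.float64(0.6093), np.float64(0.1469))] z [0.146 0.148 0.151]
end 413 dir 0.036971085 0.99931633 ends [(np.float64(0.4255), np.float64(0.023)), (np.float64(0.4306), np.float64(0.1618))] z [0.132 0.136 0.139]
back 445 dir 0.29247004 0.9562747 ends [(np.float64(0.5593), np.float64(-0.0709)), (np.float64(0.6125), np.float64(0.103))] z [0.122 0.125 0.128]
board 2639 dir 0.28916296 0.95727986 ends [(np.float64(0.5395), np.float64(-0.0752)), (np.float64(0.6062), np.float64(0.1454))] z [0.01  0.013 0.015]
high [(221, 234, [0.594, 0.043, 0.169]), (222, 236, [0.59, 0.042, 0.168]), (220, 238, [0.586, 0.045, 0.17]), (224, 239, [0.584, 0.037, 0.17]), (222, 241, [0.58, 0.042, 0.169]), (218, 243, [0.576, 0.05, 0.168]), (223, 244, [0.574, 0.039, 0.17]), (220, 246, [0.57, 0.045, 0.17]), (217, 248, [0.566, 0.052, 0.169]), (222, 249, [0.564, 0.042, 0.167]), (219, 251, [0.56, 0.048, 0.17]), (215, 253, [0.557, 0.056, 0.168]), (219, 254, [0.554, 0.048, 0.169]), (217, 256, [0.55, 0.052, 0.167]), (162, 285, [0.496, 0.165, 0.158]), (165, 286, [0.494, 0.159, 0.155]), (162, 287, [0.492, 0.165, 0.156]), (159, 288, [0.49, 0.172, 0.155]), (171, 288, [0.489, 0.147, 0.155]), (167, 289, [0.488, 0.155, 0.158]), (164, 290, [0.486, 0.161, 0.156]), (166, 291, [0.484, 0.156, 0.158])]
```

```bash
cat >> h.py <<'E'
def to(x,y,z=None,yaw=None,s=None):
    "tool-axes shift (mm) and roll to a world TCP pose"
    from scipy.spatial.transform import Rotation as Ro
    s=s or telemetry.observe();R=Ro.from_euler("xyz",s["tool_rot"]).as_matrix();p=s["tool_pos"]
    d=R.T@(np.array([x,y,p[2] if z is None else z])-p)*1000
    return d.round(1).tolist(),None if yaw is None else round(s["tool_rot"][2]-yaw,3)
H=np.array([.607,.1327]);AY=-.294
def frames(m,e):
    a=AY-m;X=lambda t:np.array([np.cos(t),np.sin(t)]);Y=lambda t:np.array([-np.sin(t),np.cos(t)])
    eh=H-.178*Y(a)-.007*X(a);b=a-e
    return eh,a,b,X,Y
def endpush(m,e,r,off):  # point off from end rail centre plane on its +x side
    eh,a,b,X,Y=frames(m,e);return (eh+r*Y(b)+(.007+off)*X(b)).round(4)
def midpt(m,r,off):  # point off to -x (outer) of the middle rail centre plane
    eh,a,b,X,Y=frames(m,0);return (H-r*Y(a)-(.014+off)*X(a)).round(4)
E
python3 -m crank '[[-1,348,-231,0,0.56],[-1,348,-231,0,0.56],[-1,348,-231,0,0.56],[-1,348,-231,0,0.56],[-1,348,-231,0,0.56],[-1,348,-231,0,0.56],[-1,348,-231,0,0.56],[-1,348,-231,0,0.56],[-1,348,-231,0,0.56],[-1,348,-231,0,0.56],[-1,348,-231,0,0.56]]' 20
python3 - <<'E'
from h import *
print(to(.385,.075,.404,-.196))
for e in(1.41,1.1,.8,.6,.45,.35): print(e,endpush(1.473,e,.1,.006),endpush(1.473,e,.1,.0))
E
```

```text
time: 1.02
tool_pos: [0.432, -0.146, 0.4046]
tool_rot: [-3.14, -0.0, -0.19]
contact_force: [-0.4, -0.1, -0.3]
opening: 0.0231
grip_force: 0.0
([-88.0, -208.1, 0.9], np.float64(0.006))
1.41 [0.4172 0.0748] [0.4232 0.0746]
1.1 [0.4484 0.0745] [0.4542 0.0761]
0.8 [0.4772 0.0833] [0.4823 0.0865]
0.6 [0.4944 0.0937] [0.4987 0.0979]
0.45 [0.5058 0.1037] [0.5094 0.1085]
0.35 [0.5125 0.1112] [0.5156 0.1163]
```

```bash

python3 -m crank '[[-1,-88,-208,0,0],[-1,-88,-208,0,0],[-1,-88,-208,0,0],[-1,-88,-208,0,0],[-1,-88,-208,0,0],[-1,-88,-208,0,0],[-1,-88,-208,40,0],[-1,-88,-208,80,0],[-1,-88,-208,109,0],[-1,-88,-208,109,0]]'
python3 - <<'E'
from h import *
s=telemetry.observe();print(s["contact_force"].round(2),s["tool_rot"].round(3))
# block centre ~ face point pulled back by finger support (half 9.5 x 19) along end +x
for e in(1.41,1.1,.8,.6,.5,.45):
    eh,a,b,X,Y=frames(1.473,e);n=X(b);yw=s["tool_rot"][2]
    sup=.0095*abs(n@X(yw))+.019*abs(n@Y(yw));c=endpush(1.473,e,.1,.006+sup);print(e,c,to(*c))
p,d=vision.read_camera("scene");cv2.imwrite("pics/s1.png",p[...,::-1])
E
```

```text
time: 1.85
tool_pos: [0.3819, 0.0712, 0.2914]
tool_rot: [3.14, 0.01, -0.194]
contact_force: [-1.5, 0.5, -0.0]
opening: 0.0004
grip_force: 0.0
[-1.54  0.51 -0.04] [ 3.14   0.01  -0.194]
1.41 [0.4049 0.0752] ([21.8, -8.3, -0.2], None)
1.1 [0.432  0.0699] ([49.5, -8.3, -0.5], None)
0.8 [0.4604 0.0724] ([76.8, -16.3, -0.8], None)
0.6 [0.4794 0.079 ] ([94.2, -26.4, -1.0], None)
0.5 [0.4886 0.0839] ([102.3, -33.0, -1.1], None)
0.45 [0.493  0.0867] ([106.1, -36.6, -1.2], None)
```

View pics/s1.png

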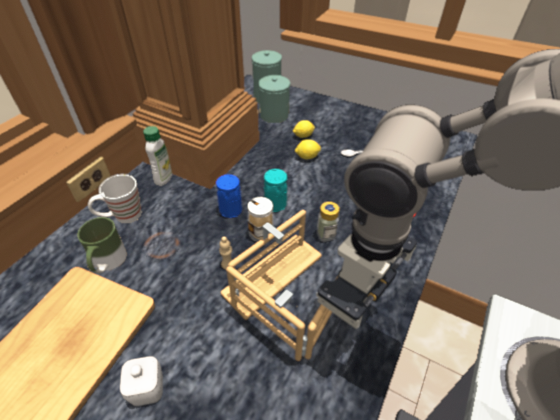

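The gripper stands shut on the robot side of the end frame, near pixel (340,295), with everything else still standing. I'll sweep the end frame in now.

```bash

python3 -m crank '[[-1,12,-8,-3,0],[-1,22,-8,-3,0],[-1,32,-8,-3,0],[-1,41,-8,-3,0],[-1,50,-8,-3,0],[-1,59,-10,-3,0],[-1,68,-13,-3,0],[-1,77,-16,-3,0],[-1,86,-21,-3,0],[-1,94,-26,-3,0],[-1,102,-33,-3,0],[-1,102,-33,-3,0]]'
python3 - <<'E'
from h import *
s=telemetry.observe();print(s["contact_force"].round(2),s["tool_rot"].round(3))
p,d=vision.read_camera("top");cv2.imwrite("pics/t2.png",p[180:350,120:330,::-1].repeat(3,0).repeat(3,1))
E
```

```text
time: 2.9
tool_pos: [0.4921, 0.0843, 0.2987]
tool_rot: [-3.141, -0.002, -0.194]
contact_force: [0.2, 0.4, -0.6]
opening: 0.0004
grip_force: 0.0
[ 0.24  0.38 -0.6 ] [-3.141e+00 -2.000e-03 -1.940e-01]
```

View pics/t2.png

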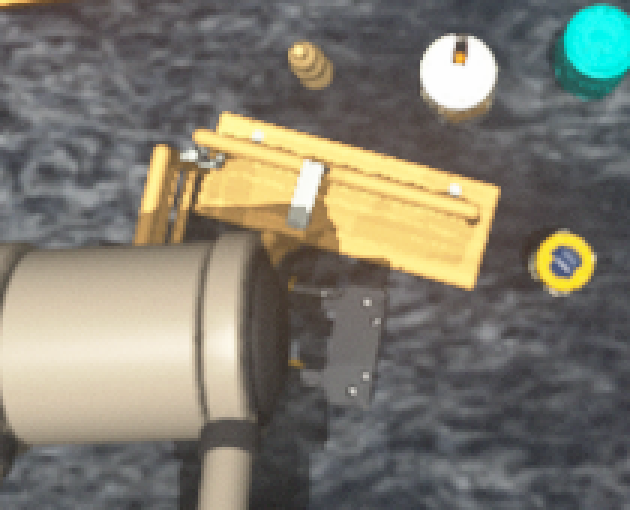

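```bash

python3 - <<'E'
from h import *
s=telemetry.observe()
for e in(.45,.4,.37):
    eh,a,b,X,Y=frames(1.473,e);n=X(b);yw=s["tool_rot"][2]
    sup=.0095*abs(n@X(yw))+.019*abs(n@Y(yw));c=endpush(1.473,e,.1,.006+sup);print(e,c,to(*c))
E
```

```text
0.45 [0.493  0.0867] ([1.3, -2.9, 0.0], None)
0.4 [0.4973 0.0898] ([4.9, -6.8, 0.0], None)
0.37 [0.4999 0.0918] ([7.1, -9.3, 0.0], None)
```

```bash

python3 -m crank '[[-1,3,-4,0,0],[-1,6,-8,0,0],[-1,6,-8,0,0]]'
python3 -m crank '[[-1,-4,10,0,0],[-1,-8,16,-20,0],[-1,-8,16,-60,0],[-1,-30,50,-80,0],[-1,-40,90,-80,0],[-1,-40,130,-80,0],[-1,-40,170,-80,0],[-1,-40,170,-80,0]]'
python3 - <<'E'
from h import *
n="top";p,d=vision.read_camera(n);cv2.imwrite("pics/t3.png",p[180:350,120:330,::-1].repeat(3,0).repeat(3,1));W=world(n,d)
np.savez("t3.npz",p=p,d=d)
v,u=np.mgrid[:420,:560];roi=(u>145)&(u<215)&(v>215)&(v<330);Z=W[...,2]
m=roi&(Z>.125)&(Z<.153)
pts=W[m];print(len(pts))
# coordinates in the middle frame's nominal axes about hinge
eh,a,b,X,Y=frames(1.473,0)
q=np.c_[(pts[:,:2]-H)@X(a),(pts[:,:2]-H)@Y(a),pts[:,2]]
for zlo,zhi,t in((.143,.153,"mid"),(.128,.140,"end")):
    k=q[(q[:,2]>zlo)&(q[:,2]<zhi)]
    for y in np.arange(-.19,0,.02):
        j=k[(abs(k[:,1]-y)<.01)]
        if len(j)>3: print(t,y.round(2),len(j),np.percentile(j[:,0],[10,50,90]).round(4))
E
```

```text
time: 3.2
tool_pos: [0.4982, 0.0908, 0.2988]
tool_rot: [-3.141, -0.001, -0.194]
contact_force: [0.2, 0.5, -0.1]
opening: 0.0008
grip_force: 0.0
time: 3.87
tool_pos: [0.4238, -0.0744, 0.3791]
tool_rot: [3.139, -0.001, -0.2]
contact_force: [1.5, 0.3, 0.1]
opening: 0.0003
grip_force: 0.0
1030
mid -0.17 42 [-0.0176 -0.0135 -0.0099]
mid -0.15 61 [-0.0182 -0.0131 -0.0091]
mid -0.13 40 [-0.0185 -0.013  -0.0087]
mid -0.11 35 [-0.0183 -0.0141 -0.0107]
mid -0.09 55 [-0.0191 -0.014  -0.0107]
mid -0.07 57 [-0.0192 -0.0135 -0.0102]
mid -0.05 56 [-0.0187 -0.0141 -0.0103]
mid -0.03 53 [-0.0188 -0.0138 -0.01  ]
mid -0.01 53 [-0.0181 -0.0138 -0.0092]
end -0.17 59 [-0.0057  0.0035  0.0088]
end -0.15 61 [0.0065 0.0122 0.0169]
end -0.13 62 [0.0139 0.0202 0.0256]
end -0.11 65 [0.0225 0.0287 0.0346]
end -0.09 61 [0.033  0.0387 0.0446]
end -0.07 61 [0.0415 0.0479 0.0541]
end -0.05 61 [0.0508 0.0571 0.0632]
end -0.01 6 [-0.01   -0.0096 -0.0087]
```

View pics/t3.png

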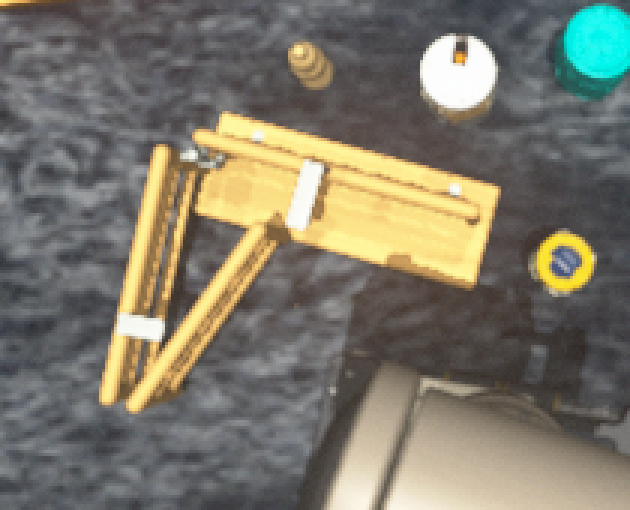

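The top crop shows the middle rail unmoved at (140,270) and the end frame swung in to about 0.42 rad, running from (135,400) to (265,235), with all jars standing. The model fits, so I'll pinch both rails from their outer sides.

```bash

python3 - <<'E'
from h import *
eh,a,b,X,Y=frames(1.473,0);c=H+.015*X(a)-.09*Y(a);print(c,to(*c,.297,-.196),telemetry.observe()["tool_pos"])
E
```

```text
[0.51580256 0.13553305] ([48.2, -221.8, 81.8], np.float64(-0.005)) [ 0.42436276 -0.0720928   0.37894832]
```

```bash

python3 -m crank '[[1,48,-222,0,0],[1,48,-222,0,0],[1,48,-222,0,0],[1,48,-222,0,0],[1,48,-222,0,0],[1,48,-222,0,0],[1,48,-222,0,0],[1,48,-222,0,0],[1,48,-222,0,0]]'
python3 - <<'E'
from h import *
print(to(.5158,.1355,.297,-.196))
E
```

```text
time: 4.67
tool_pos: [0.515, 0.1398, 0.3784]
tool_rot: [3.141, 0.001, -0.193]
contact_force: [-0.8, 0.4, 0.1]
opening: 0.0562
grip_force: 0.0
([1.7, 4.0, 81.4], np.float64(0.003))
```

```bash

python3 -m crank '[[1,1,3,0,0],[1,1,3,0,0],[1,1,3,0,0],[1,1,3,0,0],[1,1,3,0,0],[1,1,3,0,0],[1,1,3,20,0],[1,1,3,40,0],[1,1,3,60,0],[1,1,3,81,0],[1,1,3,81,0]]'
python3 - <<'E'
from h import *
print(to(.5158,.1355,.297,-.196))
s=telemetry.observe();print(s["contact_force"],s["opening"])
E
```

```text
time: 5.58
tool_pos: [0.5149, 0.1365, 0.2941]
tool_rot: [3.139, 0.007, -0.194]
contact_force: [-1.7, 0.2, -0.4]
opening: 0.092
grip_force: 0.0
([1.0, 0.8, -2.9], np.float64(0.002))
[-1.7420678   0.20571608 -0.35484826] 0.0919593794219277
```

```bash

python3 -m crank '[[-1,0,-1,-2,0],[-1,0,-3,-2,0],[-1,0,-6,-2,0],[-1,0,-9,-2,0],[-1,0,-12,-2,0],[-1,0,-15,-2,0],[-1,0,-18,-2,0],[-1,0,-20,-2,0],[-1,0,-21,-2,0],[-1,0,-21,-2,0],[-1,0,-21,-2,0],[-1,0,-21,-2,0]]' 20
```

```text
time: 6.58
tool_pos: [0.5201, 0.1575, 0.2995]
tool_rot: [-3.142, 0.0, -0.194]
contact_force: [-1.1, 2.6, 0.8]
opening: 0.0251
grip_force: 20.0
```

```bash

python3 -m crank '[[-1,0,0,0,0],[-1,0,0,0,0],[-0.2,0,0,0,0],[-0.2,0,0,0,0],[-0.2,0,0,0,0],[-0.2,0,0,0,0],[-0.2,0,0,-30,0],[-0.2,0,0,-70,0],[-0.2,-60,0,-80,0],[-0.2,-140,0,-80,0],[-1,-140,0,-80,0],[-1,-140,0,-80,0]]'
python3 - <<'E'
from h import *
n="top";p,d=vision.read_camera(n);cv2.imwrite("pics/t4.png",p[180:350,120:330,::-1].repeat(3,0).repeat(3,1));W=world(n,d)
v,u=np.mgrid[:420,:560];roi=(u>140)&(u<215)&(v>215)&(v<330);Z=W[...,2]
def fit(m):
    P=W[m][:,:2].astype(np.float32);vx,vy,x0,y0=cv2.fitLine(P,cv2.DIST_HUBER,0,.001,.001).ravel();return len(P),(vx,vy),(x0,y0)
print("mid",fit(roi&(Z>.143)&(Z<.153)));print("end",fit(roi&(Z>.129)&(Z<.140)))
E
```

```text
time: 7.58
tool_pos: [0.3785, 0.1845, 0.3797]
tool_rot: [3.141, 0.002, -0.193]
contact_force: [1.3, 0.2, -0.4]
opening: 0.0278
grip_force: 0.0
mid (461, (np.float32(0.9858599), np.float32(-0.16757193)), (np.float32(0.5244433), np.float32(0.16120625)))
end (401, (np.float32(0.984926), np.float32(-0.17297639)), (np.float32(0.50553846), np.float32(0.14991954)))
```

View pics/t4.png

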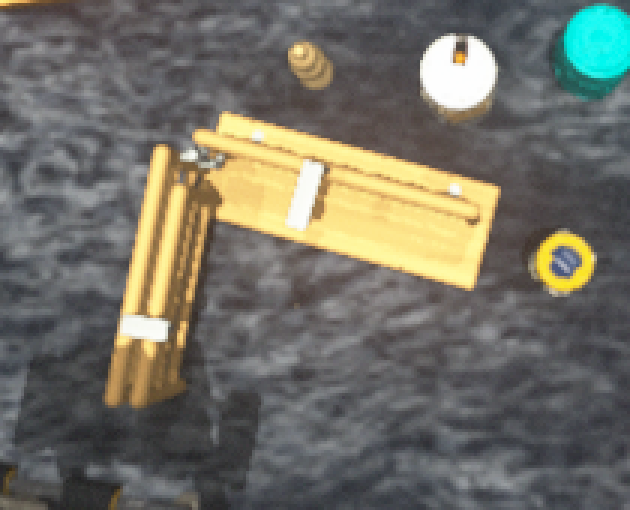

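Both frames are now parallel (0.005 rad apart) with the middle at about 1.44 rad. The crop shows the rails side by side under the catch at (145,328), so the end frame is home. Next comes the middle frame.

```bash

cat >> h.py <<'E'
def mpush(m,r,gap,yw):
    n=np.array([np.cos(AY-m),np.sin(AY-m)]);sup=.0095*abs(n@[np.cos(yw),np.sin(yw)])+.019*abs(n@[-np.sin(yw),np.cos(yw)])
    return midpt(m,r,.006+sup+gap)
E
python3 - <<'E'
from h import *
s=telemetry.observe();c=mpush(1.445,.145,.015,-.194);print(c,to(*c,.299,-.194))
E
```

```text
[0.4731 0.2104] ([88.7, -43.4, 80.7], np.float64(0.001))
```

```bash

python3 -m crank '[[-1,20,-43,0,0],[-1,60,-43,0,0],[-1,89,-43,0,0],[-1,89,-43,0,0],[-1,89,-43,30,0],[-1,89,-43,60,0],[-1,89,-43,81,0],[-1,89,-43,81,0],[-1,89,-43,81,0]]'
python3 - <<'E'
from h import *
s=telemetry.observe();print(s["contact_force"].round(2),s["opening"],to(.4731,.2104,.299,-.194))
for m in np.r_[1.445,np.arange(1.4,.3,-.1),.3]:c=mpush(m,.145,0,s["tool_rot"][2]);print(m.round(2),c,to(*c))
E
```

```text
time: 8.38
tool_pos: [0.4786, 0.2091, 0.2982]
tool_rot: [3.14, 0.002, -0.195]
contact_force: [0.9, 0.7, 0.3]
opening: 0.0004
grip_force: 0.0
[0.87 0.65 0.26] 0.00044554434345645954 ([-5.7, -0.2, -0.8], np.float64(-0.001))
1.44 [0.4706 0.1957] ([-5.3, 14.7, 0.0], None)
1.4 [0.468  0.1898] ([-6.7, 21.0, 0.0], None)
1.3 [0.463  0.1764] ([-9.0, 35.1, 0.1], None)
1.2 [0.4593 0.1623] ([-9.9, 49.7, 0.1], None)
1.1 [0.457  0.1477] ([-9.3, 64.4, 0.1], None)
1.0 [0.4562 0.1327] ([-7.2, 79.3, 0.1], None)
0.9 [0.457  0.1176] ([-3.5, 94.0, 0.1], None)
0.8 [0.4595 0.1024] ([1.9, 108.4, 0.1], None)
0.7 [0.4635 0.0874] ([8.7, 122.3, 0.1], None)
0.6 [0.4692 0.0727] ([17.1, 135.7, 0.1], None)
0.5 [0.4766 0.0586] ([27.1, 148.1, 0.1], None)
0.4 [0.4855 0.0452] ([38.4, 159.5, 0.1], None)
0.3 [0.4959 0.0328] ([51.0, 169.7, 0.1], None)
```

```bash

python3 -m crank '[[-1,-5,10,0,0],[-1,-7,21,0,0],[-1,-9,35,0,0],[-1,-10,49,0,0],[-1,-9,64,0,0],[-1,-7,79,0,0],[-1,-3,94,0,0],[-1,2,108,0,0],[-1,9,122,0,0],[-1,17,136,0,0],[-1,27,148,0,0],[-1,38,159,0,0]]'
python3 -m crank '[[-1,0,0,0,0],[-1,0,0,0,0]]'
python3 - <<'E'
from h import *
s=telemetry.observe();print(s["contact_force"].round(2))
for m in (.4,.3,.25,.2,.15,.1,.05,0):c=mpush(m,.145,0,s["tool_rot"][2]);print(m,c,to(*c))
p,d=vision.read_camera("scene");cv2.imwrite("pics/s5.png",p[150:370,180:440,::-1].repeat(3,1).repeat(3,0)[:600])
E
```

```text
time: 9.38
tool_pos: [0.4849, 0.0444, 0.3]
tool_rot: [-3.142, -0.002, -0.195]
contact_force: [0.4, 0.8, 0.9]
opening: 0.0006
grip_force: 0.3
time: 9.55
tool_pos: [0.485, 0.045, 0.2995]
tool_rot: [-3.142, -0.001, -0.196]
contact_force: [-0.1, -0.3, -0.8]
opening: 0.0004
grip_force: 0.0
[-0.09 -0.33 -0.76]
0.4 [0.4855 0.0452] ([0.4, -0.3, 0.0], None)
0.3 [0.4959 0.0328] ([13.1, 9.8, 0.0], None)
0.25 [0.5017 0.027 ] ([19.9, 14.4, 0.0], None)
0.2 [0.5077 0.0215] ([26.8, 18.6, 0.0], None)
0.15 [0.5141 0.0163] ([34.1, 22.4, 0.0], None)
0.1 [0.5208 0.0115] ([41.6, 25.8, 0.0], None)
0.05 [0.5278 0.0071] ([49.4, 28.8, 0.1], None)
0 [0.535 0.003] ([57.2, 31.4, 0.1], None)
```

View pics/s5.png

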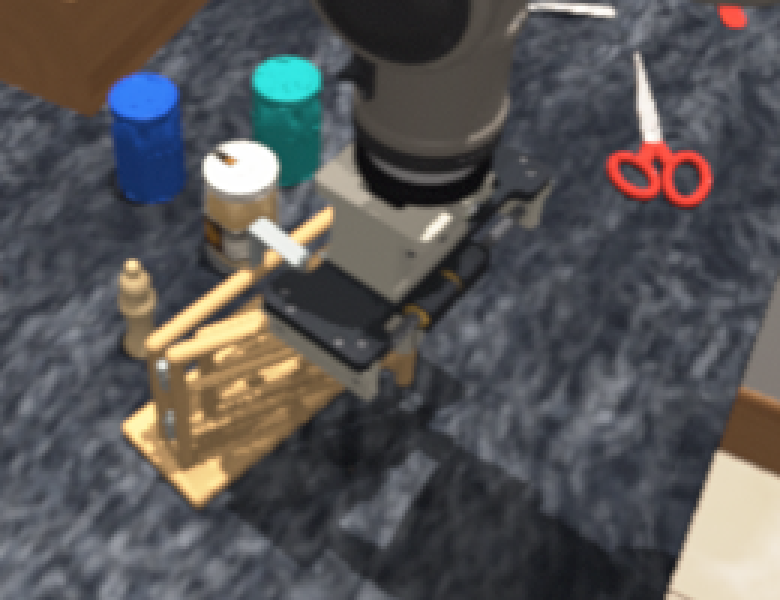

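The scene crop shows the folded pair at (230,340) following the fingers, with the back catch at (280,245) and the jar and mill standing. I'll push slowly against the catch.

```bash

python3 -m crank '[[-1,7,5,0,0],[-1,13,10,0,0],[-1,20,14,0,0],[-1,25,17,0,0],[-1,27,19,0,0]]'
python3 -m crank '[[-1,2,1,0,0],[-1,4,2,0,0],[-1,6,3,0,0],[-1,7,4,0,0]]'
python3 -m crank '[[-1,2,1,0,0],[-1,4,2,0,0],[-1,6,3,0,0],[-1,7,3,0,0]]'
python3 - <<'E'
from h import *
s=telemetry.observe()
for m in (.1,.05,0):c=mpush(m,.145,0,s["tool_rot"][2]);print(m,c,to(*c))
E
```

```text
time: 10.02
tool_pos: [0.5087, 0.0216, 0.2987]
tool_rot: [3.141, -0.001, -0.194]
contact_force: [0.1, 0.3, 1.2]
opening: 0.0004
grip_force: 0.2
time: 10.35
tool_pos: [0.5129, 0.0181, 0.2983]
tool_rot: [-3.139, 0.005, -0.194]
contact_force: [-6.4, 12.2, 5.3]
opening: 0.0004
grip_force: 5.9
time: 10.68
tool_pos: [0.5197, 0.0134, 0.2983]
tool_rot: [-3.141, 0.003, -0.194]
contact_force: [-3.7, 2.6, 0.5]
opening: 0.0007
grip_force: 2.1
0.1 [0.5208 0.0115] ([1.5, 1.7, -0.0], None)
0.05 [0.5277 0.0071] ([9.1, 4.7, -0.0], None)
0 [0.535 0.003] ([17.1, 7.3, -0.1], None)
```

```bash

python3 -m crank '[[-1,2,1,0,0],[-1,4,2,0,0],[-1,4,2,0,0]]'
python3 -m crank '[[-1,2,1,0,0],[-1,4,2,0,0],[-1,4,2,0,0]]'
python3 -m crank '[[-1,2,1,0,0],[-1,3,1,0,0],[-1,3,1,0,0]]'
```

```text
time: 10.93
tool_pos: [0.5241, 0.0097, 0.2987]
tool_rot: [3.141, -0.001, -0.194]
contact_force: [0.5, 0.3, 0.2]
opening: 0.0003
grip_force: 0.0
time: 11.18
tool_pos: [0.5278, 0.0066, 0.2988]
tool_rot: [3.141, -0.001, -0.195]
contact_force: [-1.1, -0.5, -0.4]
opening: 0.0006
grip_force: 0.0
time: 11.43
tool_pos: [0.5304, 0.0053, 0.2988]
tool_rot: [3.141, -0.001, -0.194]
contact_force: [-0.3, 0.6, -0.2]
opening: 0.0005
grip_force: 0.0
```

```bash

python3 -m crank '[[-1,1,0,0,0],[-1,2,0.5,0,0],[-1,2,0.5,0,0]]'
python3 -m crank '[[-1,1,0,0,0],[-1,2,0.5,0,0],[-1,2,0.5,0,0]]'
```

```text
time: 11.68
tool_pos: [0.5321, 0.0046, 0.2987]
tool_rot: [3.141, -0.0, -0.194]
contact_force: [-0.2, 0.1, 0.2]
opening: 0.0003
grip_force: 0.0
time: 11.93
tool_pos: [0.534, 0.0037, 0.2987]
tool_rot: [3.142, -0.0, -0.194]
contact_force: [0.4, 0.0, -0.5]
opening: 0.0005
grip_force: 0.0
```

```bash

python3 -m crank '[[-1,1,0,0,0],[-1,2,0,0,0],[-1,2,0,0,0]]'
python3 -m crank '[[-1,0.5,0,0,0],[-1,1,0,0,0],[-1,1,0,0,0]]'
```

```text
time: 12.18
tool_pos: [0.5357, 0.0034, 0.2986]
tool_rot: [3.141, 0.001, -0.194]
contact_force: [-1.0, -0.0, 1.6]
opening: 0.0004
grip_force: 0.7
time: 12.43
tool_pos: [0.5362, 0.0033, 0.2986]
tool_rot: [3.141, 0.002, -0.194]
contact_force: [-4.9, 0.0, 2.8]
opening: 0.0006
grip_force: 2.6
```

```bash

python3 -m crank '[[-1,-20,0,0,0],[-1,-40,0,0,0],[-1,-40,0,-40,0],[-1,-40,0,-80,0],[-1,-80,40,-100,0],[-1,-110,80,-100,0],[-1,-120,120,-100,0],[-1,-120,160,-100,0],[-1,-120,200,-100,0],[-1,-120,200,-100,0]]'
python3 - <<'E'
from h import *
n="top";p,d=vision.read_camera(n);cv2.imwrite("pics/t6.png",p[180:350,120:330,::-1].repeat(3,0).repeat(3,1));W=world(n,d)
v,u=np.mgrid[:420,:560];roi=(u>165)&(u<300)&(v>215)&(v<290);Z=W[...,2]
def fit(m):
    P=W[m][:,:2].astype(np.float32);vx,vy,x0,y0=cv2.fitLine(P,cv2.DIST_HUBER,0,.001,.001).ravel();return len(P),np.arctan2(-vx,vy),(x0,y0)
c=np.array([np.cos(AY),np.sin(AY)]);X=(W[...,:2]-H)@c
print("mid",fit(roi&(Z>.143)&(Z<.153)));print("end",fit(roi&(Z>.131)&(Z<.140)))
print("back",fit(roi&(Z>.118)&(Z<.130)&(X>.007)))
for q in((308,267),(223,200),(272,204)):print(W[q[1],q[0]].round(3))
E
```

```text
time: 13.27
tool_pos: [0.3792, -0.173, 0.3994]
tool_rot: [3.139, -0.003, -0.196]
contact_force: [0.9, 1.6, 0.2]
opening: 0.0002
grip_force: 0.0
mid (424, np.float32(-0.29635113), (np.float32(0.565011), np.float32(0.04354594)))
end (324, np.float32(-0.30113417), (np.float32(0.5778815), np.float32(0.0363548)))
back (476, np.float32(-0.29543838), (np.float32(0.5895069), np.float32(0.027753297)))
[ 0.524 -0.134  0.097]
[0.681 0.052 0.077]
[ 0.665 -0.06   0.097]
```

View pics/t6.png

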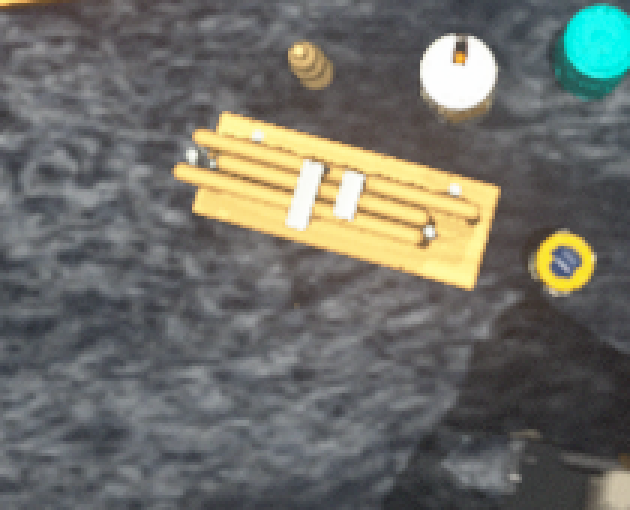

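The top crop shows all three frames parallel (within 0.006 rad) on the board under the catches at (305,195) and (350,195). The jars and mill have not moved and the arm is clear, so I'll hand in.

```bash
python3 -c "
from cell import ticket;print(ticket.hand_in())"
```

```text
the job is handed in; nothing more can be done
None
```

The airer is folded and handed in at about 13 s: the end frame snapped home while the middle frame was still open at about 1.44 rad, then the pair snapped home against the back frame; the last picture shows all three frames parallel within 0.006 rad and both jars and the mill where they started, but the hand-in gave no verdict.

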